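Move the lamps to the cabinet tray in reverse order

TASK

The four grow lamps have passed their test: move them from the wooden test rack into the white lamp tray, one standing upright in the middle of each bay, in the reverse order of the row, because the tray gets turned round when it goes into the cabinet: the lamp that stood leftmost in the rack goes in the rightmost bay, the next one beside it, and so on. Keep the lamps upright, set them down gently without dropping them or knocking them over, let go of them all, and do not disturb the amber glass jar.

Things in the scene. Friction and masses are not known exactly. Their poses are not given: they have to be found in the camera images.
- red_lamp_mid (a point): centre, half-way up, of the loose red lamp: round, upright, 74 mm tall, 80 to 170 g. White foot 44 mm in diameter, 22 mm high, with a thin red band; above it a white tube 40 mm in diameter (grip here, at or a little above the point) with a red cap on top. The point is 37 mm above the underside; z is its axis, up.
- yellow_lamp_mid (a point): centre, half-way up, of the loose yellow lamp: round, upright, 74 mm tall, 80 to 170 g. White foot 44 mm in diameter, 22 mm high, with a thin yellow band; above it a white tube 40 mm in diameter (grip here, at or a little above the point) with a yellow cap on top. The point is 37 mm above the underside; z is its axis, up.
- green_lamp_mid (a point): centre, half-way up, of the loose green lamp: round, upright, 74 mm tall, 80 to 170 g. White foot 44 mm in diameter, 22 mm high, with a thin green band; above it a white tube 40 mm in diameter (grip here, at or a little above the point) with a green cap on top. The point is 37 mm above the underside; z is its axis, up.
- blue_lamp_mid (a point): centre, half-way up, of the loose blue lamp: round, upright, 74 mm tall, 80 to 170 g. White foot 44 mm in diameter, 22 mm high, with a thin blue band; above it a white tube 40 mm in diameter (grip here, at or a little above the point) with a blue cap on top. The point is 37 mm above the underside; z is its axis, up.
- red_plate: red plate, 56 x 56 x 3 mm, fixed in a bay of the brown wooden test rack (74 x 270 mm, walls 12 mm high); the red lamp starts on it, so it marks that lamp's place in the row. Origin under its centre, 5 mm above the bench; x across the row away from the robot, y along it to the robot's left. Plates are 66 mm apart, colours in any order.
- yellow_plate: yellow plate, 56 x 56 x 3 mm, fixed in a bay of the brown wooden test rack (74 x 270 mm, walls 12 mm high); the yellow lamp starts on it, so it marks that lamp's place in the row. Origin under its centre, 5 mm above the bench; x across the row away from the robot, y along it to the robot's left. Plates are 66 mm apart, colours in any order.
- green_plate: green plate, 56 x 56 x 3 mm, fixed in a bay of the brown wooden test rack (74 x 270 mm, walls 12 mm high); the green lamp starts on it, so it marks that lamp's place in the row. Origin under its centre, 5 mm above the bench; x across the row away from the robot, y along it to the robot's left. Plates are 66 mm apart, colours in any order.
- blue_plate: blue plate, 56 x 56 x 3 mm, fixed in a bay of the brown wooden test rack (74 x 270 mm, walls 12 mm high); the blue lamp starts on it, so it marks that lamp's place in the row. Origin under its centre, 5 mm above the bench; x across the row away from the robot, y along it to the robot's left. Plates are 66 mm apart, colours in any order.
- lamp_tray: white metal tray, fixed, empty at first, 74 mm (x) by 270 mm (y) plus low ears (296 in all), roughly parallel to the test rack, nearer or farther. Origin under its centre on the bench; y along its row to the robot's left. Bays centred at y = -99, -33, 33, 99 mm, 62 x 60 mm inside; floor 5 mm, wall tops 12 mm above the bench.
- jar: bystander: closed amber glass jar with a steel cap, 52 mm in diameter, 70 mm tall, standing loose on the bench beside the racks. Origin at the centre of its underside.

How it is judged:
By the outcome, as a careful person would: the job done as asked, in the order asked, and still so for the second after the job is handed in, with the robot touching nothing.
It also fails if it takes over 99 s, if anything falls off the work surface, if the arm or the gripper's body presses on something with over 40 N, if the wrist force passes 120 N, or if a joint passes its speed limit or range.

ROBOT

A 6-joint arm with a two-finger parallel gripper is mounted at the origin on the work surface. World frame = base frame: x ahead of the robot, y to its left, z up, the work surface at z = 0. Lengths are in m, angles in rad, forces in N, time in s.
With the tool pointing down it reaches from about 0.35 to 0.775 m from the base axis. Payload 7.3 kg.
Tool frame: the origin (TCP) lies at the very end of the fingers, on their centre line; the grasp point (between the pads) lies 19 mm behind it (robot.pinch_z is the distance from the TCP to the grasp point, in m); z points along the fingers, y is the line along which they close (so a half turn about z gives the same grasp; the last joint's range is limited). The gripper opens to 92 mm and grips with 3 to 60 N. Pads are 19 mm wide; open, the fingers measure 130 mm over their backs; the gripper's body (75 mm by 190 mm) begins 47 mm behind the grasp point.
Start: joints at [-1.276, 0.342, 1.524, -0, 1.275, -0.146], TCP at [0.224, -0.475, 0.187] pointing down, gripper open.
Joint ranges: [-2.53, 2.53], [-0.77, 2.02], [0.04, 2.7], [-1, 4.14], [0.28, 2.66], [-3.11, 3.11]. Speed limits (rad/s): [2.57, 2.57, 3.14, 3.14, 3.14, 3.14].

INTERFACE

Orientations are given as [roll, pitch, yaw] about the fixed x, y, z axes, in that order (R = Rz(yaw) Ry(pitch) Rx(roll)).
In Python, from cell import robot gives the robot as it stands.
- The arm moves only by the tool move_arm, never from a script. Its argument "motion" is a list of rows, each a list of 6 numbers: the shift along the tool's x, y, z in units of 0.1 m (1.0 is 0.1 m), then the turn, a rotation vector about the tool's x, y, z in units of pi rad (1.0 is pi rad). In form: [[dx, dy, dz, rx, ry, rz], ...]. A call has 1 to 12 rows; each row is the pose to reach, as a shift and turn from the pose commanded when the call began, along the tool's axes at that moment, turning the shorter way round; what a row does not reach only later rows make up. A row lasts 1/8 s, in which the tool goes at most 62.5 mm and 10.7 degrees, less where a joint would pass 70% of its speed; a pose out of reach is approached as far as the arm can. A call with a number of a shift or a turn outside -1 to 1 is refused whole. A call with a gripper value outside its range is refused whole. "fingers" is the opening, from -1 (shut) to 1 (fully open), set as the call begins (left out, the last holds). The fingers move at their own pace and stop on an object; "newtons" is the grip in N (left out, the last holds). Time passes only in rows, so rows that repeat a pose let the fingers close. It gives the time, the measured TCP pose, the force, the opening and the grip force at its end, in the units of the state.
- robot.observe(): the state, without advancing time (a new reading comes with each control period).
- robot.read_camera(name): name is "side" or "top"; returns a dict with "image" (400x640x3 uint8, red, green, blue), "range_z" (400x640 float32, m along the optical axis (not along the pixel's ray), 0 where there is no reading), "vfov" (degrees; the focal length in pixels is half the picture's height over the tangent of half this angle, whatever the lens; pixels are square), "cx", "cy" (the principal point, pixels), "extrinsics" (4x4, takes a point from camera to world coordinates). Camera axes: x right, y up, looking along -z (the intrinsics and any distortion apply to the point x, -y, -z); pixel columns grow to the right and rows downward; lengths in m; the calibration is good to about 2 mm. A picture is of the moment at which its call begins.
- robot.hand_in(): hands the job in; it is judged then, once.
The state is a dict: "time": time; "qpos": joint angles; "qvel": joint speeds; "joint_efforts": joint torques, N m; "tool_pos": TCP position; "tool_rot": TCP orientation; "contact_force": force on the tool from outside, world axes, zero at the start; "torque": the same for the moment, N m; "opening": finger opening in m; "grip_force": force on a finger pad.
Only numpy, scipy, OpenCV 4.12 (cv2) and the standard library are available. Lean on these libraries where they do the work, as an engineer would, in place of code of your own. Each camera call takes 0.05 s, during which the arm holds its last target. There are 200 camera calls.

## Working session

There is one attempt and no reset: what is moved stays moved. The work goes in short steps, Python scripts to look and compute and a tool call to move; the robot and the scene stay as the last step left them, time stands still between calls to the robot, and variables do not carry over. Pictures are saved under pics/ and viewed, at most 14 in all, crops included, and the job is handed in when it is done.

Besides the shell and the picture viewer there is one more tool, called after "Emit:" as name([rows], argument=value, ...), one row to a line, values as JSON. move_arm: Moves the arm, as the interface text tells. Shifts and turns lie within -1 to 1; 1 stands for 0.1 m of shift or pi rad of turn. Its arguments: {"type":"object","properties":{"motion":{"type":"array"},"fingers":{"type":"number"},"newtons":{"type":"number"}},"required":["motion"]}

```bash
mkdir -p pics; ls; python3 - <<'E'
from cell import robot
import cv2,numpy as np
for n in("top","side"):
    c=robot.read_camera(n); np.savez(f"{n}0.npz",**c)
    cv2.imwrite(f"pics/{n}0.png",c["image"][:,:,::-1])
    print(n,c["vfov"],c["cx"],c["cy"],c["extrinsics"].round(3).tolist(),[k for k in c])
o=robot.observe();print(o, robot.pinch_z)
E
```

```text
pics
top 53.26015479366516 319.07284356297464 205.0458206008327 [[0.021, 0.993, -0.117, 0.463], [-1.0, 0.023, 0.012, 0.021], [0.014, 0.117, 0.993, 0.872], [0.0, 0.0, 0.0, 1.0]] ['image', 'range_z', 'vfov', 'cx', 'cy', 'extrinsics']
side 45.072855534448955 319.260090099758 193.41735885673816 [[0.983, 0.144, -0.111, 0.427], [-0.182, 0.766, -0.617, -0.647], [-0.004, 0.627, 0.779, 0.893], [0.0, 0.0, 0.0, 1.0]] ['image', 'range_z', 'vfov', 'cx', 'cy', 'extrinsics']
{'time': 0.1, 'qpos': array([-1.27599098e+00,  3.42628083e-01,  1.52492779e+00,  3.09802141e-05,
        1.27538279e+00, -1.46015538e-01]), 'qvel': array([-0.00083553, -0.00194661, -0.00227044,  0.00053797, -0.00136191,
       -0.00048981]), 'joint_efforts': array([ 9.10475337e-04, -4.32005560e+01, -2.44693834e+01,  7.18331407e-02,
        5.25691453e-02, -3.93455525e-05]), 'tool_pos': array([ 0.22390954, -0.47440198,  0.18682525]), 'tool_rot': array([-3.14026527e+00, -2.25151848e-04,  4.40811692e-01]), 'contact_force': array([-0.22755857,  0.46042884,  0.12697596]), 'torque': array([0.0095084 , 0.00314733, 0.04198609]), 'grip_force': 0.0, 'opening': 0.09148323654620265} 0.0188
```

View pics/top0.png

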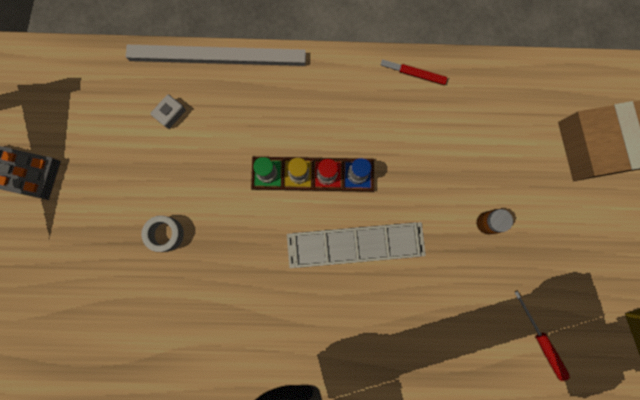

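View pics/side0.png

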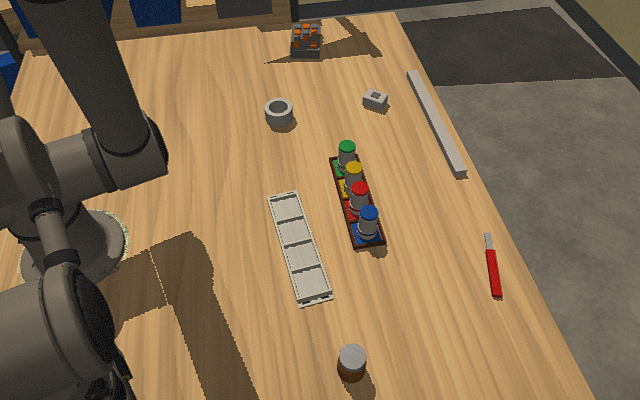

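Left to right, the top view shows green (265,168), yellow (298,168), red (328,170) and blue (360,170). The tray is nearer the robot at about (357,245), and the jar is off to the right at (497,222). The side view shows the same order.

```bash
cat > h.py <<'E'
import numpy as np,cv2
def ray(c,uv,z):
    f=200/np.tan(np.radians(c["vfov"])/2); E=c["extrinsics"]
    uv=np.atleast_2d(uv).astype(float)
    d=np.c_[(uv[:,0]-c["cx"])/f,-(uv[:,1]-c["cy"])/f,-np.ones(len(uv))]@E[:3,:3].T
    return E[:3,3]+d*((z-E[2,3])/d[:,2])[:,None]
def cloud(c):
    f=200/np.tan(np.radians(c["vfov"])/2); E=c["extrinsics"]; r=c["range_z"]
    v,u=np.mgrid[:400,:640]
    P=np.stack([(u-c["cx"])/f*r,-(v-c["cy"])/f*r,-r],-1)@E[:3,:3].T+E[:3,3]
    P[r==0]=np.nan
    return P
HUE={"red":[(0,8),(172,180)],"yellow":[(20,34)],"green":[(45,85)],"blue":[(100,125)]}
def cmask(c,k,P):
    h=cv2.cvtColor(c["image"],cv2.COLOR_RGB2HSV)
    m=np.zeros(h.shape[:2],bool)
    for a,b in HUE[k]: m|=(h[...,0]>=a)&(h[...,0]<=b)
    return m&(h[...,1]>150)
E
python3 - <<'E'
from h import *
for n in("top","side"):
    c=dict(np.load(n+"0.npz")); P=cloud(c)
    print(n,"bench z near", np.nanmedian(P[230:300,200:280,2]).round(4))
    for k in HUE:
        m=cmask(c,k,P)
        box=(P[...,0]>.35)&(P[...,0]<.75)&(abs(P[...,1]-.05)<.25)
        cap=m&box&(P[...,2]>.072); pl=m&box&(P[...,2]<.02)
        v,u=np.nonzero(cap); z=np.median(P[cap][:,2])
        print(k,"cap n",len(u),"z",z.round(4), "ray@.080",ray(c,[u.mean(),v.mean()],.080)[0,:2].round(4),"cloud",P[cap].mean(0)[:2].round(4),"| plate",pl.sum(),P[pl].mean(0).round(4) if pl.any() else "")
    h=cv2.cvtColor(c["image"],cv2.COLOR_RGB2HSV)
    w=((h[...,1]<60)&(h[...,2]>110)&(abs(P[...,2]-.008)<.014)&(P[...,0]>.3)&(P[...,0]<.55)&(abs(P[...,1])<.25)).astype(np.uint8)
    w=cv2.morphologyEx(w,cv2.MORPH_CLOSE,np.ones((5,5)))
    cs=cv2.findContours(w,0,2)[0]; k=max(cs,key=cv2.contourArea)
    q=ray(c,k[:,0],.012)[:,:2].astype(np.float32)
    print("tray",cv2.minAreaRect(q))
    # rack: brown dark wall
    P0=P.reshape(-1,3)
    jm=(P[...,2]>.055)&(P[...,2]<.085)&(abs(P[...,1]+.33)<.12)&(abs(P[...,0]-.43)<.1)
    print("jar",np.median(P[jm],0).round(3),jm.sum())
E
```

```text
top bench z near 0.0
red cap n 283 z 0.0818 ray@.080 [ 0.6324 -0.0046] cloud [ 0.6321 -0.0045] | plate 402 [0.6305 0.0016 0.0087]
yellow cap n 280 z 0.0818 ray@.080 [0.6331 0.0566] cloud [0.6328 0.0565] | plate 304 [0.6273 0.0686 0.0081]
green cap n 263 z 0.0821 ray@.080 [0.6328 0.1267] cloud [0.6324 0.1265] | plate 180 [0.6269 0.1194 0.0081]
blue cap n 263 z 0.0818 ray@.080 [ 0.6354 -0.0721] cloud [ 0.635  -0.0719] | plate 175 [ 0.6235 -0.0671  0.0076]
tray ((0.4811099171638489, -0.06949922442436218), (0.0725802630186081, 0.2908402383327484), 6.309694766998291)
jar [ 0.523 -0.356  0.069] 189
side bench z near -0.0002
red cap n 205 z 0.082 ray@.080 [ 0.6323 -0.0045] cloud [ 0.6318 -0.006 ] | plate 194 [6.183e-01 4.000e-04 9.300e-03]
yellow cap n 186 z 0.0815 ray@.080 [0.6328 0.0564] cloud [0.6324 0.0551] | plate 91 [0.6132 0.0535 0.008 ]
green cap n 154 z 0.0819 ray@.080 [0.6319 0.1257] cloud [0.6314 0.1239] | plate 52 [0.6112 0.1209 0.0083]
blue cap n 216 z 0.082 ray@.080 [ 0.635  -0.0723] cloud [ 0.6345 -0.0735] | plate 172 [ 0.6274 -0.0823  0.0081]
tray ((0.4808800518512726, -0.0768454521894455), (0.0745154321193695, 0.29273292422294617), 6.310976982116699)
jar [ 0.522 -0.362  0.069] 238
```

```bash
python3 - <<'E'
from h import *
a=np.radians(6.31); ex=np.array([np.cos(a),np.sin(a)]); ey=np.array([-np.sin(a),np.cos(a)])
c0=np.array([.481,-.073])
for n in("top","side"):
    c=dict(np.load(n+"0.npz")); P=cloud(c).reshape(-1,3)
    X=(P[:,:2]-c0)@ex; Y=(P[:,:2]-c0)@ey; Z=P[:,2]
    def prof(t,s,lo,hi,st):
        for b in np.arange(lo,hi,st):
            k=s&(t>=b)&(t<b+st)
            print(f"{(b+st/2)*1e3:.0f}:{np.median(Z[k])*1e3:.0f}" if k.any() else "-",end=" ")
        print()
    print(n);prof(Y,abs(X)<.022,-.16,.161,.003);prof(X,abs(abs(Y)-.066)<.02,-.05,.051,.003)
c=dict(np.load("top0.npz"));cv2.imwrite("pics/t1.png",cv2.resize(c["image"][215:275,280:432,::-1],None,fx=5,fy=5,interpolation=cv2.INTER_CUBIC))
E
```

```text
top
-158:-0 -156:-0 -152:-1 -150:-1 -146:1 -144:3 -140:3 -137:3 -134:4 -131:12 -128:11 -125:5 -122:5 -119:5 -116:5 -113:5 -110:5 -107:5 -104:5 -101:4 -98:4 -95:5 -92:5 -89:5 -86:5 -83:5 -80:5 -77:5 -74:5 -71:4 -68:6 -65:12 -62:11 -59:5 -56:4 -53:6 -50:5 -47:5 -44:5 -41:5 -38:5 -35:5 -32:5 -29:5 -26:5 -23:5 -20:5 -17:5 -14:5 -11:5 -8:5 -5:5 -2:5 1:12 4:12 7:5 10:5 13:4 16:4 19:5 22:5 25:5 28:5 31:5 34:5 37:5 40:4 43:5 46:5 49:5 52:5 55:5 58:4 61:5 64:5 67:11 70:11 73:5 76:5 79:5 82:5 85:5 88:5 91:5 94:5 97:5 100:4 103:5 106:5 109:5 112:5 115:5 118:5 121:5 124:5 127:5 130:5 133:12 136:12 139:2 142:3 145:3 148:3 151:1 154:-1 157:-0 160:0 
-48:-0 -46:-0 -42:-0 -39:-0 -36:11 -33:12 -30:5 -27:5 -24:5 -21:5 -18:5 -15:5 -12:5 -9:5 -6:5 -3:5 -0:6 3:5 6:5 9:5 12:6 15:5 18:5 21:5 24:5 27:5 30:7 33:12 36:11 39:-0 42:0 45:0 48:-1 51:-0 
side
-158:-0 -156:-0 -152:0 -150:-0 -146:1 -144:3 -140:3 -137:3 -134:4 -131:9 -128:12 -125:10 -122:5 -119:5 -116:5 -113:5 -110:5 -107:5 -104:5 -101:4 -98:5 -95:5 -92:4 -89:6 -86:5 -83:5 -80:5 -77:5 -74:5 -71:5 -68:5 -65:10 -62:12 -59:11 -56:5 -53:5 -50:6 -47:5 -44:5 -41:5 -38:5 -35:5 -32:4 -29:5 -26:5 -23:5 -20:5 -17:5 -14:5 -11:5 -8:5 -5:6 -2:6 1:9 4:12 7:9 10:6 13:5 16:6 19:5 22:5 25:5 28:5 31:5 34:5 37:5 40:5 43:5 46:5 49:4 52:4 55:5 58:6 61:5 64:6 67:10 70:12 73:9 76:6 79:5 82:5 85:5 88:5 91:5 94:5 97:5 100:5 103:6 106:5 109:5 112:4 115:5 118:5 121:5 124:5 127:5 130:6 133:9 136:12 139:10 142:6 145:3 148:4 151:2 154:1 157:-0 160:1 
-48:-1 -46:-1 -42:0 -39:-0 -36:7 -33:12 -30:10 -27:5 -24:6 -21:6 -18:5 -15:5 -12:6 -9:5 -6:6 -3:6 -0:5 3:6 6:5 9:5 12:5 15:6 18:6 21:5 24:6 27:6 30:6 33:11 36:12 39:2 42:0 45:0 48:0 51:0
```

View pics/t1.png

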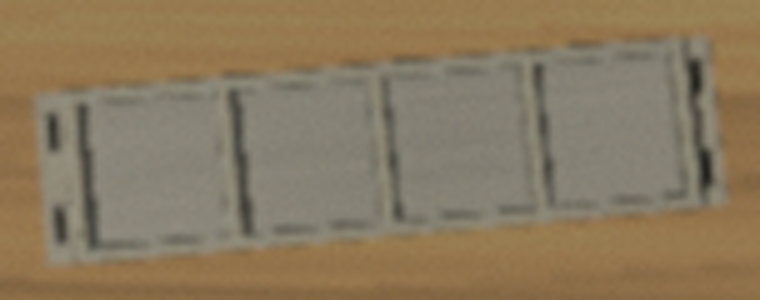

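The two views agree on the lamps. The tray centre is about (0.481,-0.070), turned 6.3° counter-clockwise, and the dividers in the crop match. I'll start moving now, turning the fingers to close across the row.

Emit:
move_arm([
  [0.1,0,0,0,0,-0.05],
  [0.3,0,0,0,0,-0.1],
  [0.5,0,0,0,0,-0.15],
  [0.7,0,0,0,0,-0.2],
  [0.85,0,0,0,0,-0.25],
  [1,0,0,0,0,-0.3],
  [1,0,0,0,0,-0.35],
  [1,0,0,0,0,-0.36],
  [1,0,0,0,0,-0.36],
], fingers=1)

```text
time: 1.23
tool_pos: [0.3143, -0.4321, 0.1872]
tool_rot: [-3.141, -0.0, 1.569]
contact_force: [0.1, 0.2, 0.5]
opening: 0.0915
grip_force: 0.0
```

Emit:
move_arm([
  [0.4,0.2,0,0,0,0],
  [0.9,0.5,0,0,0,0],
])

```text
time: 1.48
tool_pos: [0.3642, -0.3419, 0.1872]
tool_rot: [3.142, 0.0, 1.566]
contact_force: [0.9, -0.8, 0.1]
opening: 0.0922
grip_force: 0.0
```

Emit:
move_arm([
  [0.45,0.25,0,0,0,0],
  [0.9,0.5,0,0,0,0],
])

```text
time: 1.72
tool_pos: [0.4148, -0.2508, 0.1875]
tool_rot: [3.141, 0.0, 1.569]
contact_force: [0.0, -0.3, 0.1]
opening: 0.0916
grip_force: 0.0
```

Emit:
move_arm([
  [0.45,0.25,0,0,0,0],
  [0.9,0.5,0,0,0,0],
])

```text
time: 1.98
tool_pos: [0.4648, -0.1608, 0.1875]
tool_rot: [3.141, 0.0, 1.569]
contact_force: [0.8, -0.6, -0.4]
opening: 0.0919
grip_force: 0.0
```

Emit:
move_arm([
  [0.45,0.25,0,0,0,0],
  [0.9,0.5,0,0,0,0],
])

```text
time: 2.22
tool_pos: [0.5147, -0.0707, 0.1875]
tool_rot: [3.141, 0.0, 1.569]
contact_force: [0.2, -0.7, 0.4]
opening: 0.0919
grip_force: 0.0
```

Emit:
move_arm([
  [0.45,0.25,0,0,0,0],
  [0.9,0.5,0,0,0,0],
])

```text
time: 2.48
tool_pos: [0.5647, 0.0194, 0.1874]
tool_rot: [3.141, 0.0, 1.569]
contact_force: [0.5, 0.1, 0.2]
opening: 0.0916
grip_force: 0.0
```

Emit:
move_arm([
  [0.4,0.25,0,0,0,0],
  [0.8,0.5,0,0,0,0],
  [0.9,0.5,0,0,0,0],
  [0.9,0.5,0,0,0,0],
  [0.9,0.5,0,0,0,0],
])

```text
time: 3.1
tool_pos: [0.6135, 0.1068, 0.1876]
tool_rot: [-3.141, 0.001, 1.57]
contact_force: [0.1, 0.2, -0.2]
opening: 0.0918
grip_force: 0.0
```

Emit:
move_arm([
  [0.1,0.1,0,0,0,0],
  [0.19,0.19,0.2,0,0,0],
  [0.19,0.19,0.5,0,0,0],
  [0.19,0.19,0.7,0,0,0],
  [0.19,0.19,0.8,0,0,0],
  [0.19,0.19,0.8,0,0,0],
  [0.19,0.19,0.8,0,0,0],
])

```text
time: 3.98
tool_pos: [0.6335, 0.127, 0.1082]
tool_rot: [3.14, -0.0, 1.572]
contact_force: [0.6, 0.0, 0.6]
opening: 0.0914
grip_force: 0.0
```

Emit:
move_arm([
  [0,-0.01,0.25,0,0,0],
  [0,-0.01,0.5,0,0,0],
  [0,-0.01,0.7,0,0,0],
  [0,-0.01,0.76,0,0,0],
  [0,-0.01,0.76,0,0,0],
])

```text
time: 4.6
tool_pos: [0.6324, 0.1272, 0.0321]
tool_rot: [3.141, 0.0, 1.572]
contact_force: [-0.3, -0.6, 0.6]
opening: 0.0917
grip_force: 0.0
```

Emit:
move_arm([
  [0,0,0,0,0,0],
  [0,0,0,0,0,0],
  [0,0,0,0,0,0],
  [0,0,0,0,0,0],
  [0,0,0,0,0,0],
  [0,0,0,0,0,0],
  [0,0,0,0,0,0],
  [0,0,0,0,0,0],
], fingers=-1, newtons=15)

```text
time: 5.6
tool_pos: [0.6319, 0.1272, 0.0314]
tool_rot: [-3.142, 0.0, 1.572]
contact_force: [0.2, -0.6, -0.3]
opening: 0.0393
grip_force: 15.0
```

Emit:
move_arm([
  [0,0,-0.1,0,0,0],
  [0,0,-0.35,0,0,0],
  [0,0,-0.65,0,0,0],
  [0,0,-0.9,0,0,0],
  [0,0,-1,0,0,0],
  [0,0,-1,0,0,0],
])

```text
time: 6.35
tool_pos: [0.6321, 0.1272, 0.1319]
tool_rot: [3.141, -0.0, 1.572]
contact_force: [0.7, 0.4, -1.9]
opening: 0.0396
grip_force: 15.0
```

Emit:
move_arm([
  [-0.1,-0.1,0,0,0,0],
  [-0.3,-0.25,0,0,0,0],
  [-0.6,-0.4,0,0,0,0],
  [-0.9,-0.5,0,0,0,0],
])

```text
time: 6.85
tool_pos: [0.5805, 0.0365, 0.1299]
tool_rot: [-3.139, -0.0, 1.572]
contact_force: [-0.4, 0.7, -1.2]
opening: 0.0395
grip_force: 15.0
```

Emit:
move_arm([
  [-0.3,-0.15,0,0,0,0],
  [-0.6,-0.3,0,0,0,0],
  [-0.9,-0.45,0,0,0,0],
])

```text
time: 7.22
tool_pos: [0.5357, -0.0537, 0.1301]
tool_rot: [-3.139, -0.0, 1.572]
contact_force: [1.0, -0.6, -0.8]
opening: 0.0391
grip_force: 15.0
```

Emit:
move_arm([
  [-0.3,-0.15,0,0,0,0],
  [-0.6,-0.3,0,0,0,0],
  [-0.85,-0.4,0,0,0,0],
  [-0.95,-0.4,0,0,0,0],
  [-0.95,-0.4,0,0,0,0],
  [-0.95,-0.4,0,0,0,0],
])

```text
time: 7.98
tool_pos: [0.4974, -0.1471, 0.131]
tool_rot: [-3.141, -0.001, 1.573]
contact_force: [-0.1, 0.9, -0.9]
opening: 0.0395
grip_force: 15.0
```

Emit:
move_arm([
  [-0.1,-0.03,0,0,0,0],
  [-0.2,-0.05,0.1,0,0,0],
  [-0.2,-0.05,0.35,0,0,0],
  [-0.2,-0.05,0.6,0,0,0],
  [-0.2,-0.05,0.8,0,0,0],
  [-0.2,-0.05,0.9,0,0,0],
  [-0.2,-0.05,0.9,0,0,0],
])

```text
time: 8.85
tool_pos: [0.4918, -0.1681, 0.0408]
tool_rot: [-3.14, -0.001, 1.572]
contact_force: [-0.4, -0.4, -0.5]
opening: 0.0395
grip_force: 15.0
```

Down 12 mm slowly (expected contact at TCP z ≈ 0.0285).

Emit:
move_arm([
  [0,0,0.03,0,0,0],
  [0,0,0.06,0,0,0],
  [0,0,0.08,0,0,0],
  [0,0,0.1,0,0,0],
  [0,0,0.11,0,0,0],
  [0,0,0.12,0,0,0],
  [0,0,0.12,0,0,0],
])

```text
time: 9.72
tool_pos: [0.4922, -0.168, 0.0294]
tool_rot: [-3.141, 0.0, 1.572]
contact_force: [0.1, -0.6, -0.8]
opening: 0.0394
grip_force: 15.0
```

Emit:
move_arm([
  [0,0,0.005,0,0,0],
  [0,0,0.01,0,0,0],
  [0,0,0.01,0,0,0],
])

```text
time: 10.1
tool_pos: [0.4922, -0.168, 0.0284]
tool_rot: [3.142, 0.0, 1.572]
contact_force: [0.1, -0.9, -0.1]
opening: 0.0396
grip_force: 15.0
```

Emit:
move_arm([
  [0,0,0.005,0,0,0],
  [0,0,0.008,0,0,0],
  [0,0,0.008,0,0,0],
])

```text
time: 10.48
tool_pos: [0.4923, -0.1681, 0.0283]
tool_rot: [3.141, 0.0, 1.572]
contact_force: [-1.1, 1.4, 6.2]
opening: 0.0392
grip_force: 15.0
```

Emit:
move_arm([
  [0,0,0,0,0,0],
  [0,0,0,0,0,0],
  [0,0,0,0,0,0],
  [0,0,0,0,0,0],
  [0,0,-0.15,0,0,0],
  [0,0,-0.5,0,0,0],
  [0,0,-0.8,0,0,0],
  [0,0,-0.9,0,0,0],
  [0,0,-0.9,0,0,0],
], fingers=1)

```text
time: 11.6
tool_pos: [0.4924, -0.1681, 0.1181]
tool_rot: [3.14, 0.001, 1.572]
contact_force: [-0.9, 0.9, 0.2]
opening: 0.0918
grip_force: 0.0
```

```bash
cat > chk.py <<'E'
from cell import robot
from h import *
import sys
s={}
for n in("top","side"):
    c=robot.read_camera(n);P=cloud(c)
    cv2.imwrite(f"pics/{n}_{sys.argv[1]}.png",c["image"][:,:,::-1])
    for k in HUE:
        cap=cmask(c,k,P)&(P[...,0]>.35)&(P[...,0]<.75)&(abs(P[...,1]-.0)<.25)&(P[...,2]>.070)&(P[...,2]<.09)
        v,u=np.nonzero(cap)
        if len(u)>60: print(n,k,len(u),np.median(P[cap][:,2]).round(4),ray(c,[u.mean(),v.mean()],.078)[0,:2].round(4))
E
python3 chk.py a
```

```text
top red 281 0.0821 [ 0.6329 -0.0045]
top yellow 282 0.0818 [0.6336 0.0567]
top green 195 0.0789 [ 0.4935 -0.164 ]
top blue 261 0.0818 [ 0.6357 -0.0724]
side red 85 0.0818 [ 0.6423 -0.002 ]
side yellow 188 0.0817 [0.6333 0.0579]
side green 266 0.0788 [ 0.4926 -0.1695]
side blue 130 0.0822 [ 0.6416 -0.0725]
```

Emit:
move_arm([
  [0.2,0.15,0,0,0,0],
  [0.5,0.3,0,0,0,0],
  [0.75,0.45,0,0,0,0],
])

```text
time: 12.08
tool_pos: [0.5367, -0.0918, 0.1161]
tool_rot: [-3.139, -0.001, 1.572]
contact_force: [-0.5, -0.6, 0.2]
opening: 0.0918
grip_force: 0.0
```

Emit:
move_arm([
  [0.35,0.25,0,0,0,0],
  [0.75,0.45,0,0,0,0],
])

```text
time: 12.32
tool_pos: [0.5821, -0.017, 0.116]
tool_rot: [-3.139, -0.0, 1.571]
contact_force: [0.3, -0.5, -0.8]
opening: 0.0916
grip_force: 0.0
```

Emit:
move_arm([
  [0.35,0.25,0,0,0,0],
  [0.7,0.45,0,0,0,0],
  [0.75,0.5,0,0,0,0],
  [0.75,0.5,0,0,0,0],
  [0.75,0.5,0,0,0,0],
])

```text
time: 12.95
tool_pos: [0.6313, 0.056, 0.1171]
tool_rot: [-3.14, 0.0, 1.571]
contact_force: [-0.7, 0.3, 0.3]
opening: 0.0917
grip_force: 0.0
```

Emit:
move_arm([
  [0,0.02,0.1,0,0,0],
  [0,0.02,0.35,0,0,0],
  [0,0.02,0.6,0,0,0],
  [0,0.02,0.8,0,0,0],
  [0,0.02,0.86,0,0,0],
  [0,0.02,0.86,0,0,0],
])

```text
time: 13.7
tool_pos: [0.6339, 0.0568, 0.0314]
tool_rot: [-3.141, 0.0, 1.571]
contact_force: [0.7, 0.8, 0.0]
opening: 0.0916
grip_force: 0.0
```

Emit:
move_arm([
  [0,0,0,0,0,0],
  [0,0,0,0,0,0],
  [0,0,0,0,0,0],
  [0,0,0,0,0,0],
  [0,0,0,0,0,0],
  [0,0,0,0,0,0],
  [0,0,0,0,0,0],
  [0,0,0,0,0,0],
], fingers=-1, newtons=15)

```text
time: 14.7
tool_pos: [0.6339, 0.0571, 0.0316]
tool_rot: [-3.141, 0.0, 1.572]
contact_force: [-0.6, -0.5, -0.2]
opening: 0.0393
grip_force: 15.0
```

Emit:
move_arm([
  [0,0,-0.1,0,0,0],
  [0,0,-0.35,0,0,0],
  [0,0,-0.65,0,0,0],
  [0,0,-0.9,0,0,0],
  [0,0,-1,0,0,0],
  [0,0,-1,0,0,0],
  [0,0,-1,0,0,0],
])

```text
time: 15.58
tool_pos: [0.6333, 0.0571, 0.1304]
tool_rot: [-3.139, 0.0, 1.572]
contact_force: [0.1, 0.7, -0.5]
opening: 0.0392
grip_force: 15.0
```

Emit:
move_arm([
  [-0.1,-0.1,0,0,0,0],
  [-0.3,-0.3,0,0,0,0],
  [-0.55,-0.5,0,0,0,0],
  [-0.8,-0.75,0,0,0,0],
])

```text
time: 16.08
tool_pos: [0.5575, -0.0241, 0.1309]
tool_rot: [-3.14, 0.0, 1.572]
contact_force: [0.3, 0.4, -0.4]
opening: 0.0394
grip_force: 15.0
```

Emit:
move_arm([
  [-0.25,-0.25,0,0,0,0],
  [-0.5,-0.5,0,0,0,0],
  [-0.7,-0.65,0,0,0,0],
  [-0.8,-0.75,0,0,0,0],
  [-0.8,-0.75,0,0,0,0],
  [-0.8,-0.75,0,0,0,0],
])

```text
time: 16.82
tool_pos: [0.4845, -0.1026, 0.1316]
tool_rot: [3.141, -0.0, 1.572]
contact_force: [0.2, 0.1, -0.8]
opening: 0.039
grip_force: 15.0
```

Emit:
move_arm([
  [0,0,0.1,0,0,0],
  [0,0,0.35,0,0,0],
  [0,0,0.6,0,0,0],
  [0,0,0.8,0,0,0],
  [0,0,0.9,0,0,0],
  [0,0,0.94,0,0,0],
  [0,0,0.94,0,0,0],
])

```text
time: 17.7
tool_pos: [0.4844, -0.1029, 0.0377]
tool_rot: [3.141, 0.0, 1.572]
contact_force: [0.2, -0.6, -1.7]
opening: 0.0394
grip_force: 15.0
```

Emit:
move_arm([
  [0,0,0.03,0,0,0],
  [0,0,0.05,0,0,0],
  [0,0,0.07,0,0,0],
  [0,0,0.08,0,0,0],
  [0,0,0.08,0,0,0],
  [0,0,0.08,0,0,0],
])

```text
time: 18.45
tool_pos: [0.4842, -0.103, 0.0297]
tool_rot: [3.141, 0.0, 1.572]
contact_force: [-0.5, 0.1, 0.0]
opening: 0.0393
grip_force: 15.0
```

Emit:
move_arm([
  [0,0,0.005,0,0,0],
  [0,0,0.01,0,0,0],
  [0,0,0.013,0,0,0],
  [0,0,0.013,0,0,0],
])

```text
time: 18.95
tool_pos: [0.4842, -0.103, 0.0285]
tool_rot: [3.141, 0.0, 1.572]
contact_force: [-1.1, -0.4, 1.9]
opening: 0.0393
grip_force: 15.0
```

Emit:
move_arm([
  [0,0,0,0,0,0],
  [0,0,0,0,0,0],
  [0,0,0,0,0,0],
  [0,0,0,0,0,0],
  [0,0,-0.15,0,0,0],
  [0,0,-0.5,0,0,0],
  [0,0,-0.8,0,0,0],
  [0,0,-0.9,0,0,0],
  [0,0,-0.9,0,0,0],
], fingers=1)

```text
time: 20.08
tool_pos: [0.4844, -0.1031, 0.1188]
tool_rot: [3.14, 0.001, 1.572]
contact_force: [-0.4, -0.2, 0.1]
opening: 0.0917
grip_force: 0.0
```

Emit:
move_arm([
  [0.15,0.2,0,0,0,0],
  [0.35,0.5,0,0,0,0],
  [0.5,0.75,0,0,0,0],
])

```text
time: 20.45
tool_pos: [0.5591, -0.0521, 0.1167]
tool_rot: [-3.139, -0.001, 1.572]
contact_force: [0.3, -0.4, 0.6]
opening: 0.0916
grip_force: 0.0
```

Emit:
move_arm([
  [0.2,0.3,0,0,0,0],
  [0.4,0.6,0,0,0,0],
  [0.49,0.73,0,0,0,0],
  [0.49,0.73,0,0,0,0],
  [0.49,0.73,0,0,0,0],
])

```text
time: 21.08
tool_pos: [0.631, -0.0042, 0.1172]
tool_rot: [-3.139, 0.0, 1.572]
contact_force: [0.1, 0.1, 0.2]
opening: 0.0919
grip_force: 0.0
```

```bash
python3 chk.py b
```

```text
top green 261 0.0787 [ 0.4932 -0.1676]
top blue 184 0.082 [ 0.6336 -0.0753]
side red 204 0.0819 [ 0.6328 -0.0034]
side yellow 241 0.0786 [ 0.4836 -0.1046]
side green 261 0.0789 [ 0.4927 -0.1694]
side blue 209 0.0818 [ 0.6355 -0.0708]
```

Emit:
move_arm([
  [0,0.01,0.1,0,0,0],
  [0,0.01,0.35,0,0,0],
  [0,0.01,0.6,0,0,0],
  [0,0.01,0.8,0,0,0],
  [0,0.01,0.86,0,0,0],
  [0,0.01,0.86,0,0,0],
])

```text
time: 21.92
tool_pos: [0.6329, -0.004, 0.0322]
tool_rot: [-3.141, 0.0, 1.571]
contact_force: [0.3, -0.3, 0.4]
opening: 0.0918
grip_force: 0.0
```

Emit:
move_arm([
  [0,0,0,0,0,0],
  [0,0,0,0,0,0],
  [0,0,0,0,0,0],
  [0,0,0,0,0,0],
  [0,0,0,0,0,0],
  [0,0,0,0,0,0],
  [0,0,0,0,0,0],
  [0,0,0,0,0,0],
], fingers=-1, newtons=15)

```text
time: 22.92
tool_pos: [0.6329, -0.0039, 0.0323]
tool_rot: [-3.141, 0.0, 1.572]
contact_force: [-0.8, -0.3, 1.3]
opening: 0.0396
grip_force: 15.0
```

Emit:
move_arm([
  [0,0,-0.1,0,0,0],
  [0,0,-0.35,0,0,0],
  [0,0,-0.65,0,0,0],
  [0,0,-0.9,0,0,0],
  [0,0,-1,0,0,0],
  [0,0,-1,0,0,0],
  [0,0,-1,0,0,0],
])

```text
time: 23.8
tool_pos: [0.6323, -0.0038, 0.131]
tool_rot: [-3.139, -0.0, 1.572]
contact_force: [0.7, -0.0, -1.6]
opening: 0.0394
grip_force: 15.0
```

Emit:
move_arm([
  [0,-0.1,0,0,0,0],
  [-0.05,-0.3,0,0,0,0],
  [-0.1,-0.55,0,0,0,0],
  [-0.16,-0.77,0,0,0,0],
])

```text
time: 24.3
tool_pos: [0.5542, -0.0199, 0.1316]
tool_rot: [-3.14, -0.0, 1.572]
contact_force: [-0.6, -0.7, -1.9]
opening: 0.0392
grip_force: 15.0
```

Emit:
move_arm([
  [-0.05,-0.25,0,0,0,0],
  [-0.1,-0.5,0,0,0,0],
  [-0.15,-0.7,0,0,0,0],
  [-0.16,-0.77,0,0,0,0],
  [-0.16,-0.77,0,0,0,0],
  [-0.16,-0.77,0,0,0,0],
])

```text
time: 25.05
tool_pos: [0.4797, -0.036, 0.1323]
tool_rot: [3.141, 0.0, 1.572]
contact_force: [0.5, 0.3, -0.6]
opening: 0.0391
grip_force: 15.0
```

Emit:
move_arm([
  [-0.01,-0.02,0.1,0,0,0],
  [-0.01,-0.02,0.35,0,0,0],
  [-0.01,-0.02,0.6,0,0,0],
  [-0.01,-0.02,0.8,0,0,0],
  [-0.01,-0.02,0.9,0,0,0],
  [-0.01,-0.02,0.94,0,0,0],
  [-0.01,-0.02,0.94,0,0,0],
])

```text
time: 25.92
tool_pos: [0.4773, -0.037, 0.0384]
tool_rot: [3.141, 0.0, 1.572]
contact_force: [0.4, -0.4, -1.8]
opening: 0.0398
grip_force: 15.0
```

Emit:
move_arm([
  [0,0,0.03,0,0,0],
  [0,0,0.05,0,0,0],
  [0,0,0.07,0,0,0],
  [0,0,0.08,0,0,0],
  [0,0,0.08,0,0,0],
  [0,0,0.08,0,0,0],
])

```text
time: 26.68
tool_pos: [0.4771, -0.037, 0.0304]
tool_rot: [3.141, 0.0, 1.572]
contact_force: [0.5, 0.5, -2.2]
opening: 0.0396
grip_force: 15.0
```

Emit:
move_arm([
  [0,0,0.005,0,0,0],
  [0,0,0.01,0,0,0],
  [0,0,0.013,0,0,0],
  [0,0,0.013,0,0,0],
])

```text
time: 27.18
tool_pos: [0.4771, -0.0371, 0.0292]
tool_rot: [3.141, 0.0, 1.572]
contact_force: [-1.6, 0.4, 2.1]
opening: 0.0395
grip_force: 15.0
```

Emit:
move_arm([
  [0,0,0,0,0,0],
  [0,0,0,0,0,0],
  [0,0,0,0,0,0],
  [0,0,0,0,0,0],
  [0,0,-0.15,0,0,0],
  [0,0,-0.5,0,0,0],
  [0,0,-0.8,0,0,0],
  [0,0,-0.9,0,0,0],
  [0,0,-0.9,0,0,0],
], fingers=1)

```text
time: 28.3
tool_pos: [0.4771, -0.037, 0.1189]
tool_rot: [3.141, 0.0, 1.572]
contact_force: [0.4, -0.2, -1.3]
opening: 0.0918
grip_force: 0.0
```

Emit:
move_arm([
  [-0.05,0.2,0,0,0,0],
  [-0.1,0.5,0,0,0,0],
  [-0.17,0.79,0,0,0,0],
])

```text
time: 28.68
tool_pos: [0.5561, -0.0538, 0.1172]
tool_rot: [-3.139, -0.001, 1.572]
contact_force: [-0.7, 0.0, -0.6]
opening: 0.0919
grip_force: 0.0
```

Emit:
move_arm([
  [-0.05,0.3,0,0,0,0],
  [-0.1,0.6,0,0,0,0],
  [-0.17,0.79,0,0,0,0],
  [-0.17,0.79,0,0,0,0],
  [-0.17,0.79,0,0,0,0],
])

```text
time: 29.3
tool_pos: [0.6339, -0.0705, 0.1177]
tool_rot: [-3.139, -0.001, 1.572]
contact_force: [-0.9, 0.9, 0.0]
opening: 0.0919
grip_force: 0.0
```

```bash
python3 chk.py c
```

```text
side red 222 0.0789 [ 0.4765 -0.0388]
side yellow 250 0.0787 [ 0.4832 -0.1045]
side green 247 0.0787 [ 0.4931 -0.169 ]
side blue 217 0.082 [ 0.6356 -0.0707]
```

Emit:
move_arm([
  [-0.01,0.01,0.1,0,0,0],
  [-0.01,0.01,0.35,0,0,0],
  [-0.01,0.01,0.6,0,0,0],
  [-0.01,0.01,0.8,0,0,0],
  [-0.01,0.01,0.86,0,0,0],
  [-0.01,0.01,0.86,0,0,0],
])

```text
time: 30.15
tool_pos: [0.636, -0.0719, 0.0329]
tool_rot: [-3.141, 0.0, 1.572]
contact_force: [0.3, 0.9, -0.5]
opening: 0.0919
grip_force: 0.0
```

Emit:
move_arm([
  [0,0,0,0,0,0],
  [0,0,0,0,0,0],
  [0,0,0,0,0,0],
  [0,0,0,0,0,0],
  [0,0,0,0,0,0],
  [0,0,0,0,0,0],
  [0,0,0,0,0,0],
  [0,0,0,0,0,0],
], fingers=-1, newtons=15)

```text
time: 31.15
tool_pos: [0.636, -0.0718, 0.033]
tool_rot: [-3.141, 0.0, 1.572]
contact_force: [-0.3, -0.5, 1.3]
opening: 0.039
grip_force: 15.0
```

Emit:
move_arm([
  [0,0,-0.1,0,0,0],
  [0,0,-0.35,0,0,0],
  [0,0,-0.65,0,0,0],
  [0,0,-0.9,0,0,0],
  [0,0,-1,0,0,0],
  [0,0,-1,0,0,0],
  [0,0,-1,0,0,0],
])

```text
time: 32.02
tool_pos: [0.6354, -0.0717, 0.1317]
tool_rot: [-3.139, -0.0, 1.572]
contact_force: [0.4, 0.9, -1.7]
opening: 0.0393
grip_force: 15.0
```

Emit:
move_arm([
  [0.05,-0.1,0,0,0,0],
  [0.2,-0.3,0,0,0,0],
  [0.35,-0.55,0,0,0,0],
  [0.5,-0.82,0,0,0,0],
])

```text
time: 32.52
tool_pos: [0.5523, -0.0211, 0.1323]
tool_rot: [-3.14, -0.0, 1.572]
contact_force: [0.4, 0.1, -1.2]
opening: 0.0391
grip_force: 15.0
```

Emit:
move_arm([
  [0.15,-0.25,0,0,0,0],
  [0.3,-0.5,0,0,0,0],
  [0.45,-0.73,0,0,0,0],
  [0.5,-0.82,0,0,0,0],
  [0.5,-0.82,0,0,0,0],
  [0.5,-0.82,0,0,0,0],
])

```text
time: 33.28
tool_pos: [0.4728, 0.0276, 0.133]
tool_rot: [3.141, 0.0, 1.571]
contact_force: [-0.6, 0.0, -1.0]
opening: 0.0391
grip_force: 15.0
```

Emit:
move_arm([
  [0.01,-0.02,0.1,0,0,0],
  [0.01,-0.02,0.35,0,0,0],
  [0.01,-0.02,0.6,0,0,0],
  [0.01,-0.02,0.8,0,0,0],
  [0.01,-0.02,0.9,0,0,0],
  [0.01,-0.02,0.94,0,0,0],
  [0.01,-0.02,0.94,0,0,0],
])

```text
time: 34.15
tool_pos: [0.4703, 0.0289, 0.0391]
tool_rot: [3.141, 0.0, 1.572]
contact_force: [0.4, -0.5, -0.6]
opening: 0.0394
grip_force: 15.0
```

Emit:
move_arm([
  [0,0,0.03,0,0,0],
  [0,0,0.05,0,0,0],
  [0,0,0.07,0,0,0],
  [0,0,0.08,0,0,0],
  [0,0,0.08,0,0,0],
  [0,0,0.08,0,0,0],
])

```text
time: 34.9
tool_pos: [0.4701, 0.029, 0.0311]
tool_rot: [3.141, 0.0, 1.572]
contact_force: [0.8, -0.3, -2.1]
opening: 0.0392
grip_force: 15.0
```

Emit:
move_arm([
  [0,0,0.005,0,0,0],
  [0,0,0.01,0,0,0],
  [0,0,0.013,0,0,0],
  [0,0,0.013,0,0,0],
])

```text
time: 35.4
tool_pos: [0.47, 0.029, 0.0299]
tool_rot: [3.141, 0.0, 1.572]
contact_force: [-0.5, -0.2, 2.3]
opening: 0.0391
grip_force: 15.0
```

Contact. I'll let go, rise, move clear to the left and check.

Emit:
move_arm([
  [0,0,0,0,0,0],
  [0,0,0,0,0,0],
  [0,0,0,0,0,0],
  [0,0,0,0,0,0],
  [0,0,-0.15,0,0,0],
  [0,0,-0.5,0,0,0],
  [0,0,-0.8,0,0,0],
  [0,0,-1,0,0,0],
  [0,0,-1,0,0,0],
], fingers=1)

```text
time: 36.52
tool_pos: [0.471, 0.0289, 0.1309]
tool_rot: [3.138, 0.0, 1.572]
contact_force: [-0.4, -1.0, 0.2]
opening: 0.0918
grip_force: 0.0
```

Emit:
move_arm([
  [0.2,0,-0.2,0,0,0],
  [0.5,0,-0.3,0,0,0],
  [0.95,0,-0.4,0,0,0],
])

```text
time: 36.9
tool_pos: [0.4696, 0.1242, 0.1688]
tool_rot: [-3.14, 0.0, 1.57]
contact_force: [1.1, -0.9, 0.2]
opening: 0.0921
grip_force: 0.0
```

Emit:
move_arm([
  [0.4,0,0,0,0,0],
  [0.95,0,0,0,0,0],
  [0.95,0,0,0,0,0],
])

```text
time: 37.28
tool_pos: [0.4688, 0.2218, 0.1681]
tool_rot: [-3.14, -0.0, 1.576]
contact_force: [0.3, -1.2, 0.1]
opening: 0.0917
grip_force: 0.0
```

Emit:
move_arm([
  [0.4,0,0,0,0,0],
  [0.9,0,0,0,0,0],
  [0.9,0,0,0,0,0],
  [0.9,0,0,0,0,0],
])

```text
time: 37.78
tool_pos: [0.4694, 0.3078, 0.1686]
tool_rot: [-3.14, 0.002, 1.572]
contact_force: [0.4, -0.2, -0.4]
opening: 0.092
grip_force: 0.0
```

```bash
python3 chk.py d
```

```text
top red 297 0.0787 [ 0.4766 -0.0367]
top yellow 287 0.0787 [ 0.4839 -0.1023]
top green 253 0.0787 [ 0.4936 -0.1676]
top blue 256 0.0788 [0.4707 0.0289]
side red 228 0.0787 [ 0.4765 -0.0388]
side yellow 245 0.0784 [ 0.4834 -0.1047]
side green 264 0.0788 [ 0.4927 -0.1694]
side blue 186 0.079 [0.4696 0.0273]
```

View pics/top_d.png

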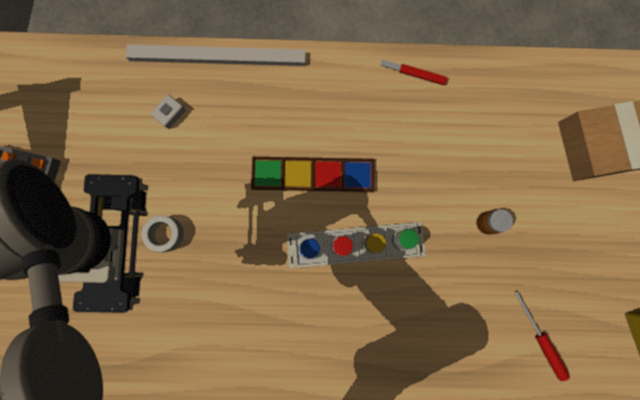

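The picture shows the tray reading blue (310,247), red (343,245), yellow (375,243), green (408,238) from left to right. All four are upright and within about 2 mm of their bay centres. The jar is unmoved at (497,222) and the gripper is clear.

```bash
python3 -c "
from cell import robot
print(robot.hand_in())"
```

```text
the job is handed in; nothing more can be done
None
```

All four lamps now stand upright in the tray in reverse order (blue, red, yellow, green from left to right), about 2 mm or less from their bay centres, with the jar untouched, and the job was handed in at about 38 s.

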